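# Go over a soldered lantern seam with a stylus and log it

### The arm

A 6-joint arm with a two-finger parallel gripper is mounted at the origin on the work surface. World frame = base frame: x ahead of the robot, y to its left, z up, the work surface at z = 0. Lengths are in m, angles in degrees, forces in N, time in s.
With the tool pointing down it reaches from about 0.325 to 0.775 m from the base axis. Payload 5.5 kg.
Tool frame: the origin (TCP) lies at the centre of the arm's flange, where the gripper is bolted on; the fingertips stand 182 mm ahead of it and the grasp point (between the pads) lies 163 mm ahead of it; z points along the fingers, y is the line along which they close (so a half turn about z gives the same grasp; the last joint's range is limited). The gripper opens to 88 mm and grips with 3 to 60 N. Pads are 20 mm wide; open, the fingers measure 115 mm over their backs; the gripper's body (75 mm by 178 mm) begins 61 mm behind the grasp point.
Start: joints at [-69.769, 5.22, 70.514, -0, 104.267, -3.249], TCP at [0.239, -0.55, 0.405] pointing down, gripper open.
Joint ranges: [-164.24, 164.24], [-49.07, 125.15], [9.68, 141.18], [-86.29, 266.29], [3.28, 154.24], [-151.56, 151.56]. Speed limits (degrees/s): [147.25, 147.25, 172.46, 180, 180, 180].

### API

Orientations are given as [roll, pitch, yaw] about the fixed x, y, z axes, in that order (R = Rz(yaw) Ry(pitch) Rx(roll)).
In Python, from station import r gives the robot as it stands. The module is installed in compiled form; this text tells all that it offers. Calls block until the motion is done:
- r.reach(position, orientation): joint-space move of the TCP to a pose.
- r.servo_line(position, rotation=None, speed=0.15): straight line of the TCP; rotation=None keeps the orientation; speed is the mean speed in m/s.
- r.move_joints(angles): joint-space move.
- r.let_go() and r.grab(squeeze=None): open the fingers fully, or close them until they stop; squeeze is the grip in N (None keeps the last).
- r.wait(seconds).
- r.inverse_kinematics(position, orientation): joint angles nearest the present ones, or None.
- r.sense(): the state.
- r.snapshot(name): name is "scene" or "top" or "wrist"; returns a dict with "frame" (480x640x3 uint8, red, green, blue), "fx", "fy", "cx", "cy" (pixels), "R" (3x3) and "t" (3): a world point X has camera coordinates R X + t. Camera axes: x right, y down, z forward; pixel columns grow to the right and rows downward; lengths in m; the calibration is good to about 2 mm. A picture is of the moment at which its call begins. There is no depth.
A pose or a line that the arm cannot do raises r.IKError and nothing moves.
- r.hand_in(): hands the job in; it is judged then, once.
The state is a dict: "clock": time; "joints": joint angles; "joint_vel": joint speeds; "joint_torque": joint torques, N m; "tcp_pos": TCP position; "orientation": TCP orientation; "contact_force": force on the tool from outside, world axes, zero at the start; "torque": the same for the moment, N m; "opening": finger opening in m; "gripper_force": force on a finger pad.
Only numpy, scipy, OpenCV 4.12 (cv2) and the standard library are available. Lean on these libraries where they do the work, as an engineer would, in place of code of your own. Each camera call takes 0.05 s, during which the arm holds its last target. There are 200 camera calls.

### The job

Take the blue-handled seam stylus off the bench, lay it in the yellow sloped rest and let go, then take it again by the end of its handle so that you can hold it upright. With its tip run along the silver L-shaped seam of the copper panel, from the red dot round the corner to the white dot, slowly (about 2 cm a second), pressing lightly into the sprung bed without bottoming it, without lifting off between the dots and without straying over the bare copper. Then press the recessed red button of the grey counter fully down with the stylus tip, and lay the stylus back in the sloped rest; leave everything else on the bench where it is.

Things in the scene. Friction and masses are not known exactly. Their poses are not given: they have to be found in the camera images.
- stylus: seam stylus, 160 mm long, 80 g, at first lying flat on the bench. Blue handle 20 x 20 x 110 mm, then a brass shaft 8 mm across ending in a 6 mm ball, 50 mm beyond the handle. Origin: on the long axis at the handle's front face, where the shaft begins; +x runs along the axis to the tip: handle x = -110..0 mm, tip x = +50, mass centre about x = -25 mm
- stylus_tip (a point): the very tip of the stylus, on its axis
- stylus_end (a point): the free end of the stylus handle, on its axis (carries a white band)
- rest: fixed rest, base 120 x 60 mm, origin on the bench under the seat, z up. Holds the stylus at 45 degrees, tip down, handle rising to the rest's +x, on a rail 14 mm wide under the handle's first 60 mm. Yellow cheeks 26 mm apart, flared above, embrace only its first 22 mm; two stops with a 12 mm slot for the shaft bear on its front face. Lay in from above, square to the slope; draw out up the slope
- rest_seat (a point): where the stylus origin (centre of the handle's front face) lies when it is home in the rest; 58 mm above the bench
- rest_up (a point): a point 100 mm up the slope from rest_seat on the axis of a stylus lying home in the rest (10 mm short of its handle end)
- panel: copper lantern panel 110 (x) x 130 (y) mm fixed on a plywood bed that sinks on springs, on a green plate 160 x 190 mm. Origin: centre of the flat sheet's top face, 43 mm above the bench; z up. A raised hem 10 mm wide, 4 mm high follows the outside of the L-shaped silver seam, its inner face 8 mm from the seam line. The seam is flush with the sheet
- bed (a joint): how far the sprung bed with the panel is pressed down, m: 0 free, 0.010 bottomed; about 1 N to start it and 0.45 N per mm more
- seam_start (a point): red dot, the start of the seam, panel x = -30, y = +45 mm, on the sheet
- seam_corner (a point): corner of the seam, panel x = -30, y = -35 mm
- seam_end (a point): white dot, the end of the seam, panel x = +35, y = -35 mm
- counter: fixed grey counter box 80 x 100 x 44 mm with a black display, origin at its underside centre; a 22 mm hole in its top holds the button
- button_rim (a point): centre of the button's hole at the box's top face, 44 mm above the bench
- button_top (a point): centre of the round red button's top, 19 mm across, 6 mm below the box's top when free
- log_button (a joint): how far the button is pressed, m: 0 free, 0.006 fully down (about 4.5 N)
- screwdriver: bystander: yellow-handled screwdriver
- hammer: bystander: hammer
- wrench: bystander: wrench
- tape: bystander: roll of paper tape, 80 mm across, 22 mm high
- socket: bystander: brass lamp socket standing, 32 mm across, 60 mm high
- flux: bystander: small jar, 56 mm across, 70 mm high
- lampcap: bystander: square copper lantern cap, 90 x 90 x 30 mm
Not all that is in view belongs to the job. Leave any purple look-alike of the counter alone.

How it is judged (in metres and radians):
On the way, in this order (a step that is already met when the one before it is completed fails the run):
1. the stylus lies home in the sloped rest, let go (distance between stylus and rest_seat below 0.014 m and distance between stylus_end and rest_up below 0.024 m and linear speed of stylus below 0.02 m/s and contact force between the fingers and stylus below 0.1 N), for 0.2 s.
2. tip pressed on the seam at the red dot, stylus upright, held by the end of its handle (x of stylus_tip in the frame of panel between -0.036 and -0.024 m and y of stylus_tip in the frame of panel between 0.036 and 0.054 m and contact force between stylus and panel above 0.3 N and angle between stylus's own x axis and vertical above 2.74159 rad and distance between the grasp point and stylus_end below 0.06 m), for 0.05 s.
3. tip on the seam a third of the way down the first leg, upright (x of stylus_tip in the frame of panel between -0.036 and -0.024 m and y of stylus_tip in the frame of panel between 0.01 and 0.026 m and contact force between stylus and panel above 0.3 N and angle between stylus's own x axis and vertical above 2.74159 rad), for 0.05 s.
4. tip on the seam two thirds of the way down the first leg, upright (x of stylus_tip in the frame of panel between -0.036 and -0.024 m and y of stylus_tip in the frame of panel between -0.016 and 0 m and contact force between stylus and panel above 0.3 N and angle between stylus's own x axis and vertical above 2.74159 rad), for 0.05 s.
5. tip on the seam at the corner, upright (x of stylus_tip in the frame of panel between -0.038 and -0.022 m and y of stylus_tip in the frame of panel between -0.043 and -0.027 m and contact force between stylus and panel above 0.3 N and angle between stylus's own x axis and vertical above 2.74159 rad), for 0.05 s.
6. tip on the seam half way along the second leg, upright (x of stylus_tip in the frame of panel between -0.006 and 0.01 m and y of stylus_tip in the frame of panel between -0.041 and -0.029 m and contact force between stylus and panel above 0.3 N and angle between stylus's own x axis and vertical above 2.74159 rad), for 0.05 s.
7. tip on the seam at the white dot, upright (x of stylus_tip in the frame of panel between 0.026 and 0.044 m and y of stylus_tip in the frame of panel between -0.041 and -0.029 m and contact force between stylus and panel above 0.3 N and angle between stylus's own x axis and vertical above 2.74159 rad), for 0.05 s.
8. the counter's button is pressed fully down by the stylus (value of joint log_button above 0.0045 m and contact force between stylus and counter above 0.5 N), for 0.05 s.
At the end, for the whole second after the job is handed in: the stylus lies home in the sloped rest, tip down (handle's front face within 14 mm of the seat and the handle end within 24 mm of the rest_up point, which lies 10 mm short of it), released and at rest; bed and button have sprung back (all of step 1 and value of joint bed below 0.001 m and value of joint log_button below 0.0015 m); the robot touches nothing.
It fails at once if the bed is bottomed (pressed beyond 9 mm of 10) or the fingers press the panel (value of joint bed above 0.009 m or contact force between the fingers and panel above 1 N).
It fails at once if the stylus runs along the seam faster than 80 mm/s (touching the panel more than 15 mm from either dot) (contact force between stylus and panel above 0.3 N and linear speed of stylus above 0.08 m/s and ((x of stylus_tip in the frame of panel between -0.042 and -0.018 m and y of stylus_tip in the frame of panel between -0.047 and 0.03 m) or (x of stylus_tip in the frame of panel between -0.042 and 0.02 m and y of stylus_tip in the frame of panel between -0.047 and -0.023 m))).
It fails at once if the stylus presses the copper more than 12 mm from the seam line or beyond its ends (contact force between stylus and panel above 0.5 N and not ((x of stylus_tip in the frame of panel between -0.042 and -0.018 m and y of stylus_tip in the frame of panel between -0.047 and 0.057 m) or (x of stylus_tip in the frame of panel between -0.042 and 0.047 m and y of stylus_tip in the frame of panel between -0.047 and -0.023 m))).
It fails at once if the tip is lifted off the seam between the dots (5 to 20 mm above it, more than 20 mm from either dot) (z of stylus_tip in the frame of panel between 0.005 and 0.02 m and ((x of stylus_tip in the frame of panel between -0.038 and -0.022 m and y of stylus_tip in the frame of panel between -0.043 and 0.025 m) or (x of stylus_tip in the frame of panel between -0.038 and 0.015 m and y of stylus_tip in the frame of panel between -0.043 and -0.027 m))).
It fails at once if a bystander is shifted by more than 30 mm (distance of any of screwdriver, hammer, wrench, tape, socket, flux, lampcap from where it was at the start of the episode above 0.03 m).
It also fails if it takes over 72 s, if anything falls off the work surface, if the arm or the gripper's body presses on something with over 40 N, if the wrist force passes 120 N, or if a joint passes its speed limit or range.

## Working session

There is one attempt and no reset: what is moved stays moved. The work goes in short steps, each a Python script; the robot and the scene stay as the last script left them, time stands still between calls to the robot, and variables do not carry over. Pictures are saved under pics/ and viewed, at most 10 in all, crops included, and the job is handed in when it is done.

```bash
mkdir -p pics
python3 - <<'E'
from station import r
import cv2,pickle
for n in ("scene","top"):
    s=r.snapshot(n); cv2.imwrite(f"pics/{n}0.png",s["frame"][:,:,::-1]); pickle.dump(s,open(f"{n}0.pkl","wb"))
    print(n,s["fx"],s["fy"],s["cx"],s["cy"],s["R"],s["t"])
print(r.sense())
E
```

```text
scene 524.1738547156531 524.1738547156531 320.20564389759824 242.92038472101436 [[-0.38819086  0.92136159  0.02001713]
 [ 0.49940028  0.22856444 -0.83567796]
 [-0.77453678 -0.31440598 -0.54885486]] [ 0.20691709 -0.21141938  1.84366028]
top 527.2466016199155 527.2466016199155 315.9146665750158 242.6046099499425 [[-0.008114   -0.99996357  0.00265042]
 [-0.98070465  0.00743994 -0.19535361]
 [ 0.19532677 -0.00418438 -0.98072929]] [0.02233425 0.55360477 1.31493659]
{'clock': 0.1, 'joints': array([-6.97711182e+01,  5.25764844e+00,  7.05748229e+01,  6.39933087e-05,
        1.04265614e+02, -3.25019960e+00]), 'joint_vel': array([ 0.00883548, -0.01649754, -0.12964318,  0.04176942, -0.01891395,
        0.01100418]), 'joint_torque': array([ 3.78927376e-03, -4.47857273e+01, -4.07569778e+01,  7.01060216e-02,
        2.84794247e-02, -8.63615082e-05]), 'tcp_pos': array([ 0.23904985, -0.55037776,  0.4036332 ]), 'orientation': array([-1.79902076e+02, -5.62303730e-03,  2.34790923e+01]), 'contact_force': array([-0.30647184, -0.61088489,  0.37697143]), 'torque': array([-0.02412016,  0.03072018,  0.02347096]), 'gripper_force': 0.0, 'opening': 0.0876417502764602}
```

View pics/top0.png

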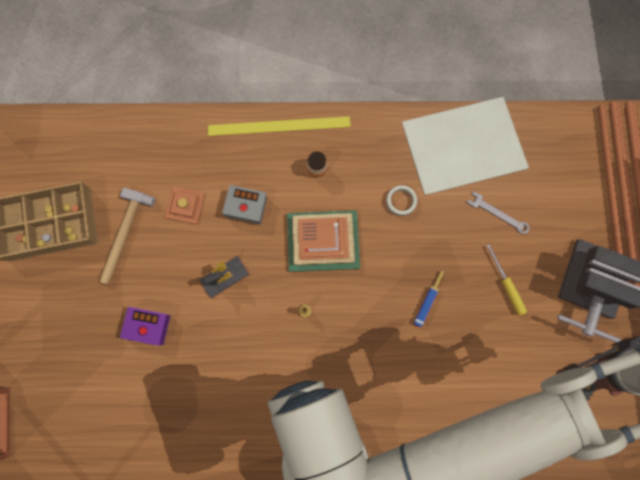

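View pics/scene0.png

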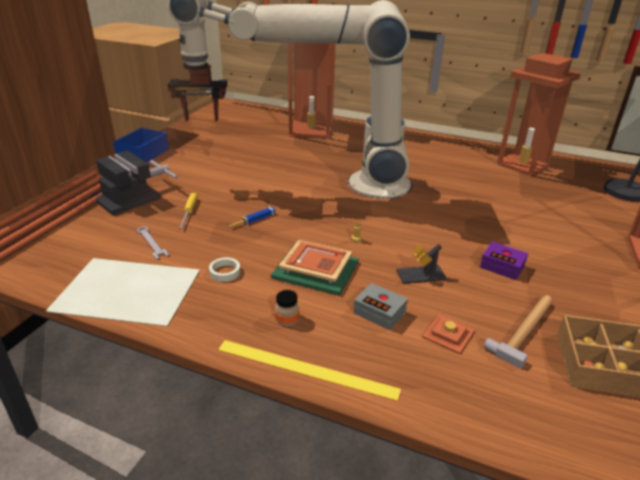

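The top view shows the stylus with its tip at (440,272) and end at (419,323). The rest is at about (224,277), and the counter button is at (243,207). On the panel, the red dot is at (307,250), the corner at (337,249) and the white dot at (336,225). I'll take closer wrist views next.

```bash
cat > h.py <<'E'
import numpy as np, cv2, pickle
from scipy.spatial.transform import Rotation as Rn
def px2w(s,px,z):
    d=s["R"].T@np.array([(px[0]-s["cx"])/s["fx"],(px[1]-s["cy"])/s["fy"],1.]); c=-s["R"].T@s["t"]
    return c+d*(z-c[2])/d[2]
def w2px(s,X):
    p=s["R"]@np.asarray(X)+s["t"]; return np.array([s["fx"]*p[0]/p[2]+s["cx"],s["fy"]*p[1]/p[2]+s["cy"]])
def eul(R): return Rn.from_matrix(R).as_euler('xyz',degrees=True)
def load(n): return pickle.load(open(n+".pkl","rb"))
def shot(r,cam,name):
    s=r.snapshot(cam); pickle.dump(s,open(name+".pkl","wb")); return s
E
python3 - <<'E'
from station import r
from h import *
t=load("top0")
P={}
for n,px,z in [("tip",(440,272),.01),("end",(419,323),.01),("rest",(224,277),.03),("button",(243,207),.04),("red",(307,250),.043),("corner",(337,249),.043),("white",(336,225),.043)]:
    P[n]=px2w(t,px,z); print(n,P[n].round(3))
tiles=[]
for n,X in [("sty",(P["tip"]+P["end"])/2),("panel",(P["red"]+P["white"])/2),("counter",P["button"]),("rest",P["rest"])]:
    r.reach([X[0]-.0,X[1],.42],[180,0,0]); r.wait(.3)
    s=shot(r,"wrist","w_"+n); print(n,r.sense()["tcp_pos"].round(3),"cam",(-s["R"].T@s["t"]).round(3),s["R"].round(2).tolist(),w2px(s,X).round())
    tiles.append(cv2.resize(s["frame"],(400,300),interpolation=cv2.INTER_AREA))
m=np.vstack([np.hstack(tiles[:2]),np.hstack(tiles[2:])]); cv2.imwrite("pics/mont.png",m[:,:,::-1]); print(r.sense()["clock"])
E
```

```text
tip [ 0.481 -0.311  0.01 ]
end [ 0.347 -0.249  0.01 ]
rest [0.469 0.259 0.03 ]
button [0.655 0.211 0.04 ]
red [0.537 0.041 0.043]
corner [ 0.539 -0.037  0.043]
white [ 0.603 -0.035  0.043]
sty [ 0.414 -0.281  0.42 ] cam [ 0.486 -0.28   0.399] [[-0.0, -1.0, -0.0], [-0.96, 0.0, 0.27], [-0.27, 0.0, -0.96]] [320. 206.]
panel [0.57  0.002 0.42 ] cam [0.642 0.003 0.399] [[-0.0, -1.0, -0.0], [-0.96, 0.0, 0.27], [-0.27, 0.0, -0.96]] [320. 213.]
counter [0.655 0.21  0.421] cam [0.727 0.21  0.4  ] [[-0.0, -1.0, -0.0], [-0.96, 0.0, 0.26], [-0.26, 0.0, -0.96]] [320. 212.]
rest [0.47  0.258 0.42 ] cam [0.542 0.259 0.398] [[-0.0, -1.0, -0.0], [-0.96, 0.0, 0.27], [-0.27, 0.0, -0.96]] [321. 211.]
5.6417
```

View pics/mont.png

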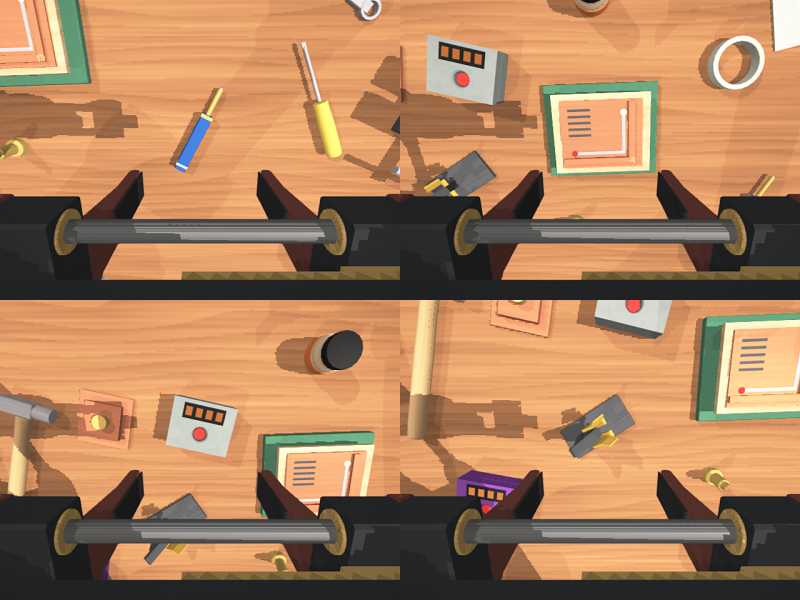

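The four wrist tiles show the following, in tile pixels. The stylus runs from (180,168) to (220,90). On the panel, red is at (175,154), the corner at (224,153) and white at (224,112). The button is at (200,134), and the rest is at about (197,127). Next I'll enlarge each one.

Run:
```python
from h import *
T=[]
for n,x,y,w in [("w_sty",240,130,200),("w_panel",220,120,200),("w_counter",250,140,160),("w_rest",240,140,160)]:
    f=load(n)["frame"]; h=w*3//4
    c=cv2.resize(f[y:y+h,x:x+w],(400,300),interpolation=cv2.INTER_CUBIC); T.append(c)
cv2.imwrite("pics/crop.png",np.vstack([np.hstack(T[:2]),np.hstack(T[2:])])[:,:,::-1])
```

```text
(no output)
```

View pics/crop.png

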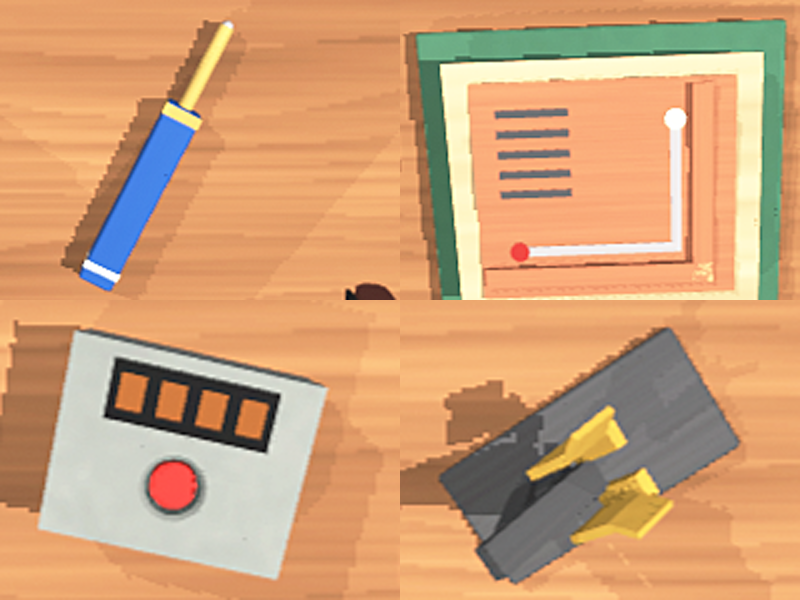

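The stylus tile shows the tip at (230,24), the handle's front face at (185,107) and its end at (98,283). The panel tile shows red (120,252), corner (278,247) and white (275,119). The button is at (174,187), and the rest's rail end is at about (97,265) in its tile. I'll compute positions and take a second, oblique view of the rest.

Run:
```python
from station import r
from h import *
s=load("w_sty"); o=np.array([240,130])
tip=px2w(s,o+np.array([230,25])/2,.010); ft=px2w(s,o+np.array([185,107])/2,.02); et=px2w(s,o+np.array([98,283])/2,.02)
print("sty",tip.round(4),ft.round(4),et.round(4),"L",np.linalg.norm(ft-et),np.linalg.norm(tip[:2]-et[:2]),"yaw",np.degrees(np.arctan2(*(tip-et)[[1,0]])),np.degrees(np.arctan2(*(ft-et)[[1,0]])))
s=load("w_panel"); o=np.array([220,120])
A,C,B=[px2w(s,o+np.array(p)/2,.043) for p in [(119.7,252),(278.5,247),(275.5,119)]]
print("panel",A.round(4),C.round(4),B.round(4),np.linalg.norm(A-C),np.linalg.norm(B-C),np.degrees(np.arctan2(*(A-C)[[1,0]]))-90,np.degrees(np.arctan2(*(B-C)[[1,0]])))
s=load("w_counter"); print("button",px2w(s,np.array([250,140])+np.array([174,187])/2.5,.038).round(4))
s=load("w_rest"); o=np.array([240,140]); g=lambda p,z:px2w(s,o+np.array(p)/2.5,z)
for z in (0,.006,.01):
    a,b,c=[g(p,z) for p in [(341,141),(267,30),(40,180)]]; print("base",z,np.linalg.norm(a-b),np.linalg.norm(b-c),np.degrees(np.arctan2(*(c-b)[[1,0]])),np.degrees(np.arctan2(*(b-a)[[1,0]])),"ctr",((a+c)/2).round(4))
print("rail end",g((80,248),.0934).round(4),g((112,281),.0934).round(4))
# candidate oblique views: camera approx 0.30 away from rest at tilt
X=np.array([.47,.26,.05]); best=[]
for az in range(0,360,30):
  for tilt in (30,45):
    for yaw in range(-180,180,45):
      d=np.array([np.sin(np.radians(tilt))*np.cos(np.radians(az)),np.sin(np.radians(tilt))*np.sin(np.radians(az)),-np.cos(np.radians(tilt))])
      R0=Rn.align_vectors([d],[[0,0,1]])[0]*Rn.from_euler('z',yaw,degrees=True)
      p=X-.40*d
      q=r.inverse_kinematics(p,R0.as_euler('xyz',degrees=True))
      if q is not None and p[2]>.2: best.append((az,tilt,yaw,np.abs(np.array(q)-r.sense()["joints"]).max().round()))
print(sorted(best,key=lambda b:b[3])[:25])
```

```text
sty [ 0.4804 -0.3159  0.01  ] [ 0.4395 -0.2926  0.02  ] [ 0.3424 -0.2451  0.02  ] L 0.10806504178740554 0.15510889409062972 yaw -27.163644206672267 -26.090540138702707
panel [0.5351 0.0442 0.043 ] [ 0.5375 -0.0368  0.043 ] [ 0.6023 -0.0337  0.043 ] 0.08105519352652991 0.064884718817496 1.7460260172396005 2.776398507309432
button [0.6515 0.2113 0.038 ]
base 0 0.05823725077921065 0.11922780363060873 122.9737177997376 35.01757466223876 ctr [0.4704 0.2638 0.    ]
base 0.006 0.05735995777856431 0.11743174155336338 122.97371779973757 35.017574662238786 ctr [0.4715 0.2637 0.006 ]
base 0.01 0.05677509577813347 0.1162343668351999 122.9737177997376 35.01757466223876 ctr [0.4722 0.2637 0.01  ]
rail end [0.4565 0.3009 0.0934] [0.4444 0.2901 0.0934]
[(120, 30, 90, np.float64(28.0)), (270, 30, 0, np.float64(29.0)), (300, 30, 45, np.float64(29.0)), (150, 30, 135, np.float64(30.0)), (330, 30, 90, np.float64(31.0)), (90, 30, 0, np.float64(32.0)), (90, 30, 45, np.float64(32.0)), (120, 30, 45, np.float64(33.0)), (60, 30, -45, np.float64(34.0)), (270, 30, -45, np.float64(34.0)), (0, 30, -180, np.float64(36.0)), (0, 30, 135, np.float64(36.0)), (120, 45, 45, np.float64(39.0)), (120, 45, 90, np.float64(39.0)), (150, 30, 90, np.float64(39.0)), (300, 30, 0, np.float64(40.0)), (300, 45, 0, np.float64(41.0)), (300, 45, 45, np.float64(41.0)), (270, 45, -45, np.float64(45.0)), (270, 45, 0, np.float64(45.0)), (90, 45, 0, np.float64(46.0)), (90, 45, 45, np.float64(46.0)), (330, 45, 45, np.float64(46.0)), (330, 45, 90, np.float64(46.0)), (150, 45, 90, np.float64(47.0))]
```

Run:
```python
from station import r
from h import *
X=np.array([.47,.26,.05])
yaw=np.radians(124); S=np.array([.478,.2545,.058]); ex=np.array([np.cos(yaw),np.sin(yaw),0]); ey=np.array([-ex[1],ex[0],0]); ez=np.array([0,0,1.])
u=(ex+ez)/2**.5; n=(ez-ex)/2**.5
def crop(s,k):
    f=s["frame"].copy(); c=w2px(s,X+[0,0,.02]); w,h=int(400/k),int(300/k); x0=int(np.clip(c[0]-w/2,0,640-w)); y0=int(np.clip(c[1]-h/2,0,480-h))
    t=cv2.resize(f[y0:y0+h,x0:x0+w],(400,300),interpolation=cv2.INTER_CUBIC); k=400/w
    q=lambda P: tuple(int(v) for v in (w2px(s,P)+.5-[x0,y0])*k)
    for e in (-1,1):
        # underside edges of handle, front face, rail line
        cv2.line(t,q(S+e*.007*ey-.01*n),q(S+e*.007*ey-.01*n+.06*u),(0,255,0),1)
        cv2.line(t,q(S+e*.006*ey-.01*n),q(S+e*.006*ey+.01*n),(0,255,255),1)
    for e in (-1,1):
        for a in (0,.022): cv2.circle(t,q(S+e*.013*ey+a*u),2,(255,0,255),-1)
    print(x0,y0,k); return t
T=[crop(load("w_rest"),4)]
for az,tilt,yw in [(60,30,-45),(120,45,90)]:
    a,b=np.radians([az,tilt]); d=np.array([np.sin(b)*np.cos(a),np.sin(b)*np.sin(a),-np.cos(b)])
    R0=Rn.align_vectors([d],[[0,0,1]])[0]*Rn.from_euler('z',yw,degrees=True)
    r.reach(X-.40*d,R0.as_euler('xyz',degrees=True)); r.wait(.3)
    T.append(crop(shot(r,"wrist",f"w_rest{az}"),4))
T.append(crop(load("scene0"),6))
cv2.imwrite("pics/rest.png",np.vstack([np.hstack(T[:2]),np.hstack(T[2:])])[:,:,::-1]); print(r.sense()["clock"])
```

```text
269 180 4.0
261 170 4.0
263 184 4.0
389 227 6.0606060606060606
8.1667
```

View pics/rest.png

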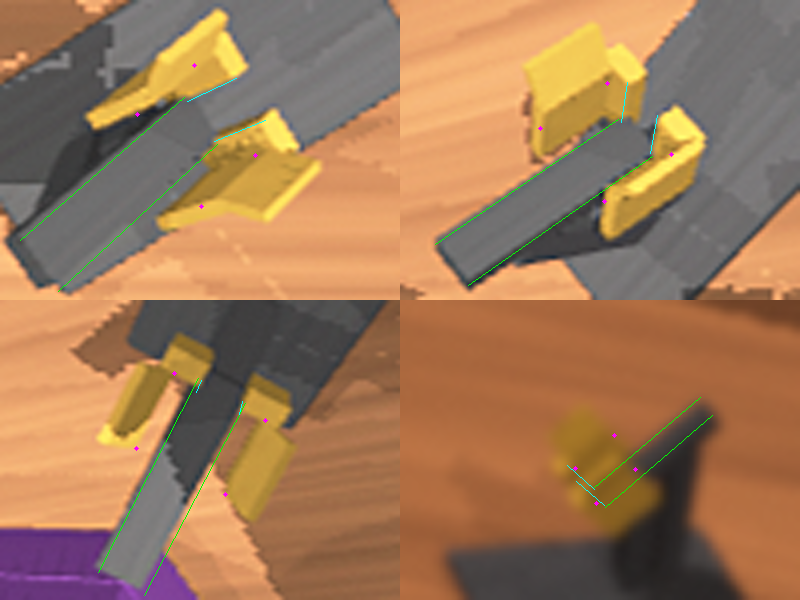

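The overlay matches all four views: rail edges, stop slot and cheeks. That makes the rest seat about (0.478,0.2545,0.058) with yaw 124°, good to about 2 mm. Next I'll check IK for the whole plan.

```bash
cat > plan.py <<'E'
from h import *
yaw=np.radians(124); S=np.array([.478,.2545,.058]); ex=np.array([np.cos(yaw),np.sin(yaw),0]); ey=np.array([-ex[1],ex[0],0]); ez=np.array([0,0,1.])
u=(ex+ez)/2**.5; n=(ez-ex)/2**.5
a=np.radians(-26.6); ts=np.array([np.cos(a),np.sin(a),0]); O=np.array([.4400,-.2930,.010])   # stylus origin on the bench
def frame(x,z): return np.column_stack([x,np.cross(z,x),z])
def tcp(gp,R): return gp-.163*R[:,2]
GX=-.070; GH=.0125
def pick(sg,up=0): R=frame(sg*ts,-ez); return tcp(O+GX*ts+(GH+up)*ez,R),eul(R)
def lay(sg,up=0): R=frame(-sg*u,-n); return tcp(S-GX*u+(GH+up)*n,R),eul(R)
def coax(sc,back=0,up=0,g=.095): R=frame(sc*n,-u); return tcp(S+(g+back)*u+up*n,R),eul(R)
py=np.radians(2.1)
PC=np.array([.5375,-.0368,.043]); px=np.array([np.cos(py),np.sin(py),0]); pyv=np.array([-px[1],px[0],0])
A,C,B=[PC+dx*px+dy*pyv for dx,dy in ((0,.0805),(0,0),(.065,0))]
BT=np.array([.6515,.2113,.038])
def down(tip,yw,L=.308): return np.asarray(tip)+[0,0,L],np.array([180,0,yw])
E
python3 - <<'E'
from station import r
from plan import *
j=r.sense()["joints"]
def show(k,p): q=r.inverse_kinematics(*p); print(k,None if q is None else np.round(q),p[0].round(3))
for sg in (1,-1):
    show(("pick",sg),pick(sg,0)); 
    for up in (0,.05,.1): show(("lay",sg,up),lay(sg,up))
for sc in (1,-1):
    for b,up in ((0,0),(.07,0),(.0,.04),(.12,0)): show(("coax",sc,b,up),coax(sc,b,up))
for yw in (-90,0,45,90,135,180): 
    for nm,X in (("A",A+[0,0,.03]),("C",C),("B",B),("BT",BT)): show((nm,yw),down(X,yw))
E
```

```text
('pick', 1) [-39. -13. 110.  -0.  83.  78.] [ 0.377 -0.262  0.186]
('lay', 1, 0) None [0.52  0.193 0.232]
('lay', 1, 0.05) None [0.539 0.163 0.267]
('lay', 1, 0.1) None [0.559 0.134 0.302]
('pick', -1) [ -39.  -13.  110.   -0.   83. -102.] [ 0.377 -0.262  0.186]
('lay', -1, 0) [  6.   8.  90.  40. 103. -26.] [0.52  0.193 0.232]
('lay', -1, 0.05) [  3.   9.  85.  40. 108. -26.] [0.539 0.163 0.267]
('lay', -1, 0.1) [  0.  11.  80.  40. 113. -26.] [0.559 0.134 0.302]
('coax', 1, 0, 0) None [0.376 0.406 0.24 ]
('coax', 1, 0.07, 0) None [0.348 0.447 0.29 ]
('coax', 1, 0.0, 0.04) None [0.392 0.382 0.269]
('coax', 1, 0.12, 0) None [0.329 0.476 0.325]
('coax', -1, 0, 0) [ 55.   8.  90. -42.  99.  20.] [0.376 0.406 0.24 ]
('coax', -1, 0.07, 0) [ 59.   9.  83. -42. 106.  20.] [0.348 0.447 0.29 ]
('coax', -1, 0.0, 0.04) [ 53.   5.  90. -43. 100.  17.] [0.392 0.382 0.269]
('coax', -1, 0.12, 0) [ 62.  11.  78. -42. 111.  20.] [0.329 0.476 0.325]
('A', -90) None [0.535 0.044 0.381]
('C', -90) None [ 0.538 -0.037  0.351]
('B', -90) None [ 0.602 -0.034  0.351]
('BT', -90) None [0.652 0.211 0.346]
('
[... 540 characters left out ...]
]
('C', 90) [-8. -4. 86.  0. 99. -8.] [ 0.538 -0.037  0.351]
('B', 90) [-6.  6. 76.  0. 99. -6.] [ 0.602 -0.034  0.351]
('BT', 90) [ 15.  18.  62.  -0. 100.  15.] [0.652 0.211 0.346]
('A', 135) [  1.  -5.  83.   0. 102. -44.] [0.535 0.044 0.381]
('C', 135) [ -8.  -4.  86.   0.  99. -53.] [ 0.538 -0.037  0.351]
('B', 135) [ -6.   6.  76.   0.  99. -51.] [ 0.602 -0.034  0.351]
('BT', 135) [ 15.  18.  62.   0. 100. -30.] [0.652 0.211 0.346]
('A', 180) [  1.  -5.  83.   0. 102. -89.] [0.535 0.044 0.381]
('C', 180) [ -8.  -4.  86.   0.  99. -98.] [ 0.538 -0.037  0.351]
('B', 180) [ -6.   6.  76.   0.  99. -96.] [ 0.602 -0.034  0.351]
('BT', 180) [ 15.  18.  62.   0. 100. -75.] [0.652 0.211 0.346]
```

Run:
```python
from station import r
from plan import *
r.reach(*pick(-1,.10)); r.servo_line(pick(-1,0)[0],speed=.12); r.wait(.2)
print(r.sense()["tcp_pos"],pick(-1)[0])
r.grab(45); s=r.sense(); print(s["opening"],s["gripper_force"],s["clock"])
r.servo_line(pick(-1,.12)[0],speed=.15); s=r.sense(); print(s["opening"],s["contact_force"],s["clock"])
r.reach(*lay(-1,.10)); r.wait(.2); w=shot(r,"wrist","w_held"); print(r.sense()["clock"])
G=tcp(np.zeros(3),np.eye(3)) 
for z in (.0,.01): pass
T=cv2.resize(w["frame"],(640,480)); cv2.imwrite("pics/held.png",T[:,:,::-1])
R=Rn.from_euler('xyz',r.sense()["orientation"],degrees=True).as_matrix(); p=r.sense()["tcp_pos"]
for nm,xx in (("end",-.11),("front",0),("tip",.05)):
    P=p+R@np.array([-(xx-GX),0,.163+GH-(0.01 if nm!="tip" else 0)]); print(nm,w2px(w,P).round(1))
```

```text
[ 0.37762267 -0.26185501  0.18639185] [ 0.3774092  -0.26165686  0.1855    ]
0.019556890690070713 44.95074927806854 13.6583
0.019658275434366757 [ 0.01769378 -0.37821499 -1.66168164] 14.6083
16.7
end [319.9 220.3]
front [319.9 441.4]
tip [319.9 501. ]
```

View pics/held.png

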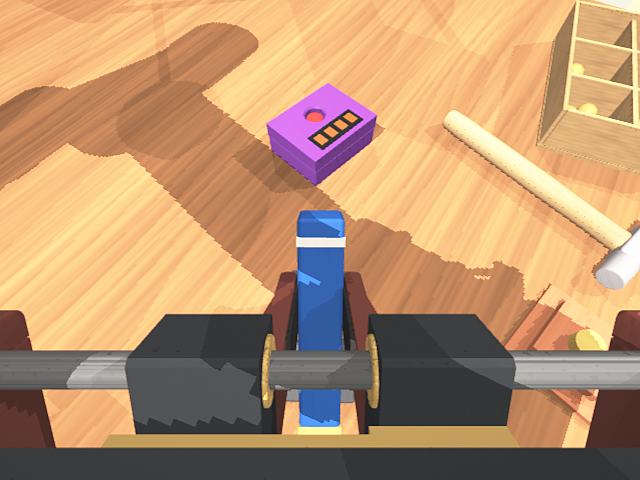

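The wrist view shows the handle straight in the jaws at columns 297–345. Its end edge is at about row 220 (predicted 220), and the yellow front band ends near row 440 (predicted 441), so the grasp is as planned. Now I'll lay it in the rest.

Run:
```python
from station import r
from plan import *
r.servo_line(lay(-1,.03)[0]+.003*u,speed=.15); r.wait(.15)
f0=r.sense()["contact_force"]
for up in (.015,.006,.003,.0005):
    r.servo_line(lay(-1,up)[0]+.003*u,speed=.03); s=r.sense(); print(up,(s["contact_force"]-f0).round(2),(s["tcp_pos"]-lay(-1,up)[0]-.003*u).round(4))
    if np.linalg.norm(s["contact_force"]-f0)>6: break
r.let_go(); r.wait(.2); print(r.sense()["clock"])
r.servo_line(lay(-1,.12)[0],speed=.2)
r.reach(*coax(-1,.10,.0)); r.wait(.25)
w=shot(r,"wrist","w_laid"); sc=shot(r,"scene","sc_laid"); print(r.sense()["clock"])
def ov(s,x0,y0,wd,k):
    t=cv2.resize(s["frame"][y0:y0+wd*3//4,x0:x0+wd],None,fx=k,fy=k,interpolation=cv2.INTER_CUBIC)
    for xx in (-.11,0):
        c=[S-xx*u+a*ey+b*n for a,b in((.01,.01),(-.01,.01),(-.01,-.01),(.01,-.01))]
        pts=np.array([(w2px(s,P)+.5-[x0,y0])*k for P in c]).astype(int); cv2.polylines(t,[pts],True,(0,255,0),1)
    return t
a=ov(w,0,0,640,.625); b=ov(sc,385,220,80,5); cv2.imwrite("pics/laid.png",np.hstack([a,b])[:,:,::-1])
```

```text
0.015 [-0.24 -0.4  -0.75] [-0.0001  0.0001 -0.0001]
0.006 [ 0.9   0.47 -0.78] [-0.0001  0.0001 -0.0002]
0.003 [ 0.2   0.46 -0.38] [-0.0001  0.0001 -0.0001]
0.0005 [ 2.14 -0.57  1.77] [ 0.0001 -0.      0.0004]
20.4
22.7833
```

View pics/laid.png

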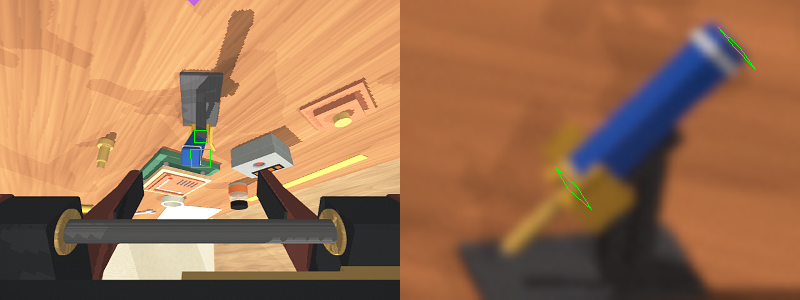

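Run:
```python
from plan import *
s=load("w_laid"); x0,y0,k=250,170,6
t=cv2.resize(s["frame"][y0:y0+100,x0:x0+133],None,fx=k,fy=k,interpolation=cv2.INTER_CUBIC)
q=lambda P: tuple(int(v) for v in (w2px(s,P)+.5-[x0,y0])*k)
for xx in (-.11,0):
    cv2.polylines(t,[np.array([q(S-xx*u+a*ey+b*n) for a,b in((.01,.01),(-.01,.01),(-.01,-.01),(.01,-.01))])],True,(0,255,0),1)
for e in (-1,1):
    cv2.line(t,q(S+e*.007*ey-.01*n),q(S+e*.007*ey-.01*n+.06*u),(255,0,0),1)
print(q(S+.11*u),q(S+.11*u+.01*n)); cv2.imwrite("pics/laidz.png",t[:,:,::-1])
```

```text
(426, 505) (426, 592)
```

View pics/laidz.png

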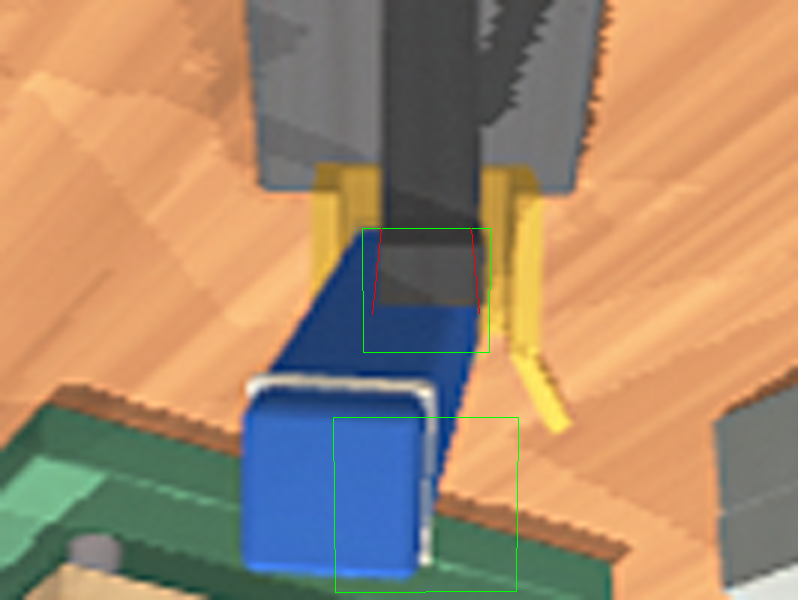

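The zoomed view shows the stylus seated in the cheeks but skewed sideways. Its end is centred at (333,490) instead of (426,505), which is about 10 mm off and within the 24 mm tolerance. Closing the jaws at the end should square it up, so I'll regrasp now.

Run:
```python
from station import r
from plan import *
r.servo_line(coax(-1,0,0)[0],speed=.12); r.wait(.1); s0=r.sense(); print((s0["contact_force"]).round(2))
r.grab(50); s=r.sense(); print(s["opening"],s["gripper_force"],(s["contact_force"]-s0["contact_force"]).round(2),s["clock"])
r.servo_line(coax(-1,.10,.0)[0],speed=.1); s=r.sense(); print(s["opening"],s["contact_force"].round(2))
p=down(A+.03*ez,60); r.reach(p[0]+[0,0,.02],p[1]); r.wait(.4)
w=shot(r,"wrist","w_tip1"); s=r.sense(); print(s["clock"],s["tcp_pos"],s["orientation"],s["opening"])
R=Rn.from_euler('xyz',s["orientation"],degrees=True).as_matrix()
print([w2px(w,s["tcp_pos"]+R@np.array([0,0,z])).round(1) for z in (.258,.298,.308)])
cv2.imwrite("pics/tip1.png",w["frame"][:,:,::-1])
```

```text
[-0.36 -0.5   0.28]
0.019920653306266457 49.91992235183716 [0.44 0.34 0.57] 24.9167
0.01962077194544004 [ 0.3  -0.38 -1.41]
27.85 [0.53456749 0.04413313 0.40087773] [-1.79991103e+02  9.12299206e-03  6.00546665e+01] 0.020056998011818504
[array([321.5, 249. ]), array([321.3, 234. ]), array([321.3, 230.9])]
```

View pics/tip1.png

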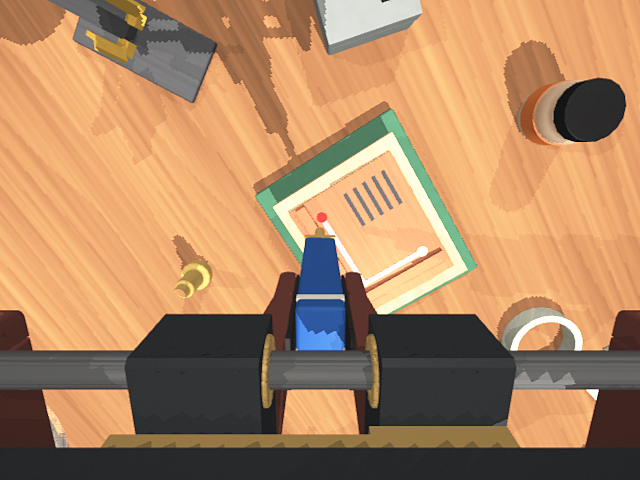

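The tip (brass) shows at about (320,231), as predicted (321,231), with the red dot at (321,217) ahead of it. I'll refine the red dot, white dot and tip by colour.

Run:
```python
from plan import *
w=load("w_tip1"); f=w["frame"].astype(int); 
sub=f[205:240,300:345]; m=(sub[...,0]>180)&(sub[...,1]<90)&(sub[...,2]<90); y,x=np.nonzero(m); c=(x.mean()+300,y.mean()+205); print("red",c,m.sum(),px2w(w,c,.043).round(4),"A",A.round(4),w2px(w,A).round(1))
sub=f[240:265,405:440]; m=(sub.min(2)>205); y,x=np.nonzero(m); k=x>x.max()-9; c=(x[k].mean()+405,y[k].mean()+240); print("white",c,k.sum(),px2w(w,c,.043).round(4),"B",B.round(4))
for row in range(222,244): print(row,[tuple(int(v) for v in f[row,cx]) for cx in (312,316,320,324,328)])
```

```text
red (np.float64(321.4927536231884), np.float64(217.0144927536232)) 69 [0.5352 0.0446 0.043 ] A [0.5346 0.0436 0.043 ] [321.4 218.2]
white (np.float64(422.42857142857144), np.float64(250.9090909090909)) 77 [ 0.6032 -0.0333  0.043 ] B [ 0.6025 -0.0344  0.043 ]
222 [(255, 196, 141), (248, 158, 112), (252, 133, 101), (252, 253, 252), (250, 191, 153)]
223 [(255, 196, 141), (171, 96, 69), (254, 187, 131), (252, 255, 255), (252, 241, 237)]
224 [(254, 196, 140), (180, 100, 71), (254, 193, 138), (252, 255, 255), (252, 254, 255)]
225 [(254, 196, 138), (237, 144, 102), (255, 195, 140), (252, 251, 252), (252, 254, 255)]
226 [(254, 195, 139), (255, 167, 119), (255, 197, 143), (253, 232, 220), (252, 252, 252)]
227 [(254, 193, 137), (255, 193, 136), (210, 149, 88), (255, 222, 184), (252, 251, 250)]
228 [(254, 196, 140), (243, 165, 108), (168, 139, 75), (255, 185, 130), (252, 250, 249)]
229 [(254, 198, 141), (188, 139, 80), (175, 141, 78), (255, 168, 113), (252, 251, 251)]
230 [(255, 198, 142), (158, 129, 70), (177, 142, 79), (241, 155, 101), (252, 253, 255)]
231 [(254, 195, 140), (156, 130, 70), (1
[... 347 characters left out ...]
80, 143, 78), (179, 142, 78), (200, 141, 76)]
236 [(183, 144, 68), (189, 148, 70), (191, 150, 72), (181, 145, 71), (177, 140, 67)]
237 [(106, 109, 119), (109, 111, 120), (107, 110, 120), (148, 139, 109), (148, 137, 105)]
238 [(41, 75, 136), (39, 74, 136), (37, 73, 135), (59, 81, 134), (59, 81, 134)]
239 [(36, 72, 137), (32, 70, 134), (35, 72, 136), (30, 69, 136), (33, 72, 137)]
240 [(39, 74, 135), (39, 74, 135), (39, 74, 135), (37, 73, 134), (38, 74, 134)]
241 [(40, 74, 135), (39, 73, 134), (38, 73, 135), (39, 74, 134), (39, 75, 135)]
242 [(38, 73, 134), (42, 75, 136), (40, 75, 135), (38, 73, 134), (39, 76, 134)]
243 [(37, 73, 134), (38, 73, 134), (40, 74, 135), (40, 74, 135), (38, 74, 133)]
```

```bash
cat >> plan.py <<'E'
dP=np.array([.0006,.001,0]); A,C,B=A+dP,C+dP,B+dP
TC=.0012*load("w_tip1")["R"][0]; TC[2]=0     # TCP correction for the tip's lateral offset
E
python3 - <<'E'
from station import r
from plan import *
g=lambda P,z: np.array([P[0]+TC[0],P[1]+TC[1],z])
r.servo_line(g(A,.362),speed=.08); r.wait(.3)
f0=np.mean([ (r.wait(.03),r.sense()["contact_force"][2])[1] for _ in range(6)]); z=.356; r.servo_line(g(A,z),speed=.03)
while z>.344:
    z-=.001; r.servo_line(g(A,z),speed=.02); r.wait(.08); F=r.sense()["contact_force"][2]-f0; print(round(z,4),round(F,2),end="; ")
    if F>1.5: break
if F<=1.0: raise SystemExit("no contact")
z-=.002; r.servo_line(g(A,z),speed=.02); r.wait(.2); F=r.sense()["contact_force"][2]-f0; print("\npressed",z,F,r.sense()["clock"])
zt=z
for P in (A+(C-A)/3,A+(C-A)*2/3,C,(C+B)/2,B):
    r.servo_line(g(P,zt),speed=.02); s=r.sense(); F=s["contact_force"]-f0*ez; print(P.round(4),round(zt,4),F.round(2),(s["tcp_pos"]-g(P,zt)).round(4),s["opening"],s["clock"])
    if F[2]<1.6: zt-=.001
    if F[2]>3.6: zt+=.001
r.wait(.1); r.servo_line(g(B,zt+.06),speed=.1); print(r.sense()["clock"])
E
```

```text
0.355 0.85; 0.354 -0.4; 0.353 -0.33; 0.352 -0.37; 0.351 0.12; 0.35 1.61; 
pressed 0.348 2.2379699478113473 31.7917
[0.5361 0.0178 0.043 ] 0.348 [-0.3   0.67  2.18] [-0.  0.  0.] 0.020017694184715943 33.2833
[ 0.5371 -0.009   0.043 ] 0.348 [-0.18  0.71  2.19] [ 0. -0. -0.] 0.019880622662072876 34.775
[ 0.5381 -0.0358  0.043 ] 0.348 [-0.55  1.8   1.32] [-0.  0.  0.] 0.019568520860857575 36.2667
[ 0.5706 -0.0346  0.043 ] 0.347 [-2.3  -0.94  2.21] [-0.      0.      0.0001] 0.019682705154426043 38.0417
[ 0.6031 -0.0334  0.043 ] 0.347 [-2.28 -0.2   1.82] [ 0.     -0.      0.0002] 0.019548071914964573 39.8167
40.6667
```

Run:
```python
from station import r
from plan import *
g=lambda P,z: np.array([P[0]+TC[0],P[1]+TC[1],z])
r.servo_line(g(BT,.400),speed=.2); r.wait(.25)
w=shot(r,"wrist","w_btn"); f=w["frame"].astype(int); e=w2px(w,BT).astype(int); print("exp",w2px(w,BT))
y0,x0=e[1]-30,e[0]-30; sub=f[y0:y0+60,x0:x0+60]; m=(sub[...,0]>150)&(sub[...,1]<100)&(sub[...,2]<100); y,x=np.nonzero(m)
print("red",m.sum(),x.min()+x0,x.max()+x0,y.min()+y0,y.max()+y0, px2w(w,(x.mean()+x0,y.mean()+y0),.038).round(4),BT)
s=r.sense(); R=Rn.from_euler('xyz',s["orientation"],degrees=True).as_matrix(); print("tip exp",w2px(w,s["tcp_pos"]+R@[0,0,.3075]))
c=f[222:236,306:336]; b=(abs(c[...,0]-170)<22)&(abs(c[...,1]-138)<15)&(abs(c[...,2]-76)<14); print([(222+i,306+np.nonzero(q)[0].min(),306+np.nonzero(q)[0].max()) for i,q in enumerate(b) if q.any()])
print(s["clock"],s["opening"])
t=cv2.resize(f[170:290,240:400].astype(np.uint8),None,fx=5,fy=5,interpolation=cv2.INTER_CUBIC); cv2.imwrite("pics/btn.png",t[:,:,::-1])
```

```text
exp [319.16334667 216.16731077]
red 283 309 346 187 225 [0.6522 0.213  0.038 ] [0.6515 0.2113 0.038 ]
tip exp [320.98554516 230.72575688]
[(227, np.int64(319), np.int64(321)), (228, np.int64(317), np.int64(322)), (229, np.int64(316), np.int64(323)), (230, np.int64(316), np.int64(322)), (231, np.int64(316), np.int64(322)), (232, np.int64(316), np.int64(323)), (233, np.int64(316), np.int64(323)), (234, np.int64(316), np.int64(323)), (235, np.int64(306), np.int64(326))]
42.3667 0.019609292253469406
```

View pics/btn.png

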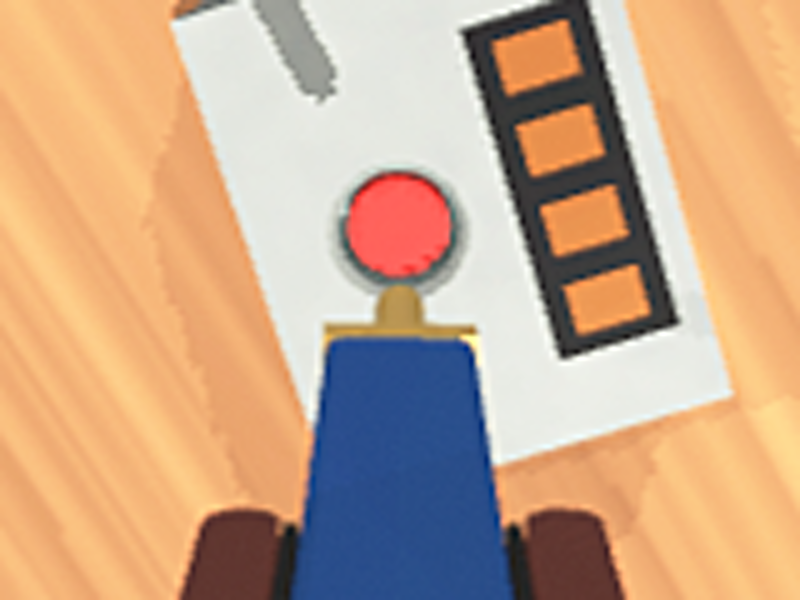

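The button is centred at (399,225) in the crop, about 1 mm from where I expected it, and the tip is at (400,290) as before. Now I'll press it.

Run:
```python
from station import r
from plan import *
BT=px2w(load("w_btn"),(319.6,215.2),.038); print(BT)
g=lambda P,z: np.array([P[0]+TC[0],P[1]+TC[1],z])
r.servo_line(g(BT,.352),speed=.08); r.wait(.2); f0=np.mean([ (r.wait(.03),r.sense()["contact_force"][2])[1] for _ in range(5)])
z=.346; r.servo_line(g(BT,z),speed=.03)
while z>.333:
    z-=.0015; r.servo_line(g(BT,z),speed=.03); r.wait(.06); F=r.sense()["contact_force"][2]-f0; print(round(z,4),round(F,2),end="; ")
    if F>8: break
r.wait(.2); s=r.sense(); print("\n",s["contact_force"]-f0*ez,s["clock"],s["opening"])
r.servo_line(g(BT,.42),speed=.12)
for b,up in ((.003,.06),(.003,.03)): print(r.inverse_kinematics(*coax(-1,b,up)).round())
```

```text
[0.65233522 0.2119064  0.038     ]
0.3445 1.67; 0.343 2.97; 0.3415 3.06; 0.34 2.93; 0.3385 8.39; 
 [-0.8872684  -0.34508707  8.73385816] 45.575 0.01959595470839027
[ 51.   3.  90. -43. 100.  15.]
[ 53.   5.  90. -43. 100.  17.]
```

The button bottomed out with a clear force jump to 8.4 N. Now I'll lay the stylus back.

Run:
```python
from station import r
from plan import *
r.reach(*coax(-1,.003,.07)); r.servo_line(coax(-1,.003,.03)[0],speed=.12); r.wait(.25)
f0=r.sense()["contact_force"]
for up in (.015,.006,.003,.001,0):
    r.servo_line(coax(-1,.003,up)[0],speed=.03); r.wait(.05); s=r.sense(); d=s["contact_force"]-f0; print(up,d.round(2),"u",(d@u).round(2),"n",(d@n).round(2),"y",(d@ey).round(2))
    if np.linalg.norm(d)>5: break
w=shot(r,"scene","sc_end0"); print(s["clock"])
```

```text
0.015 [ 0.18  0.25 -0.03] u 0.05 n -0.1 y -0.29
0.006 [-0.08  0.42  0.36] u 0.53 n -0.02 y -0.17
0.003 [ 0.54 -0.63  0.82] u -0.0 n 1.16 y -0.1
0.001 [ 0.71 -1.52  0.72] u -0.66 n 1.68 y 0.26
0 [ 0.43 -1.05  0.68] u -0.3 n 1.27 y 0.23
50.1
```

Run:
```python
from station import r
from plan import *
f0=r.sense()["contact_force"]
for b in (.0015,0,-.001,-.002):
    r.servo_line(coax(-1,b,.0005)[0],speed=.02); r.wait(.05); d=r.sense()["contact_force"]-f0; print(b,"u",(d@u).round(2),"n",(d@n).round(2))
    if d@u>2.5: break
r.let_go(); r.wait(.3); print(r.sense()["opening"])
r.servo_line(coax(-1,.12,.0)[0],speed=.15); r.wait(.3)
w=shot(r,"wrist","w_fin"); sc=shot(r,"scene","sc_fin"); print(r.sense()["clock"],r.sense()["contact_force"].round(2))
f=w["frame"].astype(int); e=w2px(w,S+.11*u); print("exp end",e.round(1),w2px(w,S+.11*u+.01*ey).round(1))
sub=f[170:300,240:400]; m=(sub[...,2]>140)&(sub[...,0]<110)&(sub[...,2]-sub[...,0]>70); k=cv2.connectedComponentsWithStats(m.astype(np.uint8)); print(k[2],k[3].round(1))
L=load("w_laid")["frame"].astype(int)[170:300,240:400]; m=(L[...,2]>140)&(L[...,0]<110)&(L[...,2]-L[...,0]>70); k=cv2.connectedComponentsWithStats(m.astype(np.uint8)); print("before",k[2],k[3].round(1))
a,b=load("sc_laid")["frame"],sc["frame"]; d=np.abs(a[220:290,385:460].astype(int)-b[220:290,385:460]).sum(2); y,x=np.nonzero(d>60); print("scene diff",len(x), (x.min()+385,x.max()+385,y.min()+220,y.max()+220) if len(x) else "")
t=np.hstack([cv2.resize(w["frame"][170:270,250:350],(400,400),interpolation=2),cv2.resize(b[215:295,385:465],(400,400),interpolation=2)]); cv2.imwrite("pics/fin.png",t[:,:,::-1])
```

```text
0.0015 u -0.95 n -0.85
0 u 0.04 n -0.83
-0.001 u 6.23 n -1.53
0.08754444723406785
53.8417 [ 1.39 -0.05  0.35]
exp end [320.7 245.8] [306.6 245.8]
[[    0     0   160   130 20124]
 [   67    62    27    26   676]] [[79.5 64.2]
 [80.2 74.3]]
before [[    0     0   160   130 19969]
 [   87    52     2     5     6]
 [   50    68    31    29   823]
 [   82    79     1     2     2]] [[80.1 63.8]
 [87.8 53.7]
 [64.8 81.7]
 [82.  79.5]]
scene diff 183 (np.int64(407), np.int64(459), np.int64(224), np.int64(283))
```

The handle end is measured at (320.2,244.3) against an expected (320.7,245.8). The stops were felt at home, and the gripper is clear.

```bash
python3 -c "
from station import r
print(r.hand_in())"
```

```text
the job is handed in; nothing more can be done
None
```

The job is handed in, with no verdict returned: I ran the stylus from the red dot round the corner to the white dot in continuous contact at about 2 cm/s, pressed the counter button until it bottomed, and laid the stylus back within about 1 mm of home in the rest with the gripper clear, all by about 54 s of the 72 s limit.

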